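# Take the intake grille and dust filter off the garnish chiller for washing

## Robot

A 7-joint arm with a two-finger parallel gripper is mounted at the origin on the work surface. World frame = base frame: x ahead of the robot, y to its left, z up, the work surface at z = 0. Lengths are in m, angles in degrees, forces in N, time in s.
With the tool pointing down it reaches from about 0.425 to 0.875 m from the base axis. Payload 4.7 kg.
Tool frame: the origin (TCP) lies at the very end of the fingers, on their centre line; the grasp point (between the pads) lies 19 mm behind it; z points along the fingers, y is the line along which they close (so a half turn about z gives the same grasp; the last joint's range is limited). The gripper opens to 87 mm and grips with 3 to 60 N. Pads are 19 mm wide; open, the fingers measure 117 mm over their backs; the gripper's body (75 mm by 190 mm) begins 51 mm behind the grasp point.
Start: joints at [-69.093, 18.392, -4.016, 83.108, 1.295, 78.541, -3.26], TCP at [0.223, 0.61, 0.187] pointing down, gripper open.
Joint ranges: [-163.93, 163.93], [-17.29, 119.83], [-79.2, 71.16], [3.27, 140.29], [-89.18, 269.18], [5.43, 117.66], [-154.24, 154.24]. Speed limits (degrees/s): [147.25, 147.25, 180, 180, 180, 180, 180].

## Interface

Orientations are given as [roll, pitch, yaw] about the fixed x, y, z axes, in that order (R = Rz(yaw) Ry(pitch) Rx(roll)).
In Python, from cell import get_obs, read_camera, sign_off, silhouettes gives the robot as it stands.
- The arm moves only by the tool play_rows, never from a script. Its argument "steps" is a list that holds one entry, the list of rows, each a list of 7 numbers: the shift along the tool's x, y, z in m, then the turn, a rotation vector about the tool's x, y, z in rad, then the finger opening in m, from 0 to 0.087. A call has 1 to 12 rows; each row shifts and turns the commanded pose from where the row before left it, along the tool's axes as they then stand; what a row does not reach is not made up. A row lasts 1/10 s, in which the tool goes at most 50 mm and 8.59 degrees, less where a joint would pass 70% of its speed; a pose out of reach is approached as far as the arm can. A call is refused whole if a number of a shift passes 0.05 or a number of a turn 0.15, either way. A call with a gripper value outside its range is refused whole. The fingers move at their own pace and stop on an object; "force" is the grip in N (left out, the last holds). Time passes only in rows, so rows that do not move let the fingers close. It gives the time, the measured TCP pose, the force, the opening and the grip force at its end, in the units of the state.
- get_obs(): the state, without advancing time (a new reading comes with each control period).
- read_camera(name): name is "scene" or "top"; returns a dict with "frame" (420x560x3 uint8, red, green, blue), "intrinsics" (3x3 intrinsics, pixels), "view" (4x4, takes a point from world to camera coordinates). Camera axes: x right, y up, looking along -z (the intrinsics and any distortion apply to the point x, -y, -z); pixel columns grow to the right and rows downward; lengths in m; the calibration is good to about 2 mm. A picture is of the moment at which its call begins. There is no depth.
- sign_off(): hands the job in; it is judged then, once.
Trained networks look in the newest picture that a camera, given by its name, has taken for a name from the list of things; names that differ only in an ending like _2 or _b are one class to them, and where a whole thing is asked for, a point or a joint stands for the part that bears it (a point fixed in the world has none). Each returns a list of dicts, best first, with "p" (0 to 1); they miss things now and then, are a little off and sometimes report something else, mostly with a low value. They report only what shows in the picture. A call takes as long as a camera call. They do not tell look-alikes from the thing itself.
- silhouettes(camera, name): "pixels" (420x560 bool, what is visible of it) and "extent" ([left, top, right, bottom] in pixels, round what is visible of it).
The state is a dict: "time_s": time; "qpos": joint angles; "joint_velocities": joint speeds; "effort": joint torques, N m; "tool_pos": TCP position; "tool_rot": TCP orientation; "force": force on the tool from outside, world axes, zero at the start; "wrist_torque": the same for the moment, N m; "grip_width": finger opening in m; "grasp_force": force on a finger pad.
Only numpy, scipy, OpenCV 4.12 (cv2) and the standard library are available. Lean on these libraries where they do the work, as an engineer would, in place of code of your own. Each camera call takes 0.05 s, during which the arm holds its last target. There are 200 camera calls.

## Task

The garnish chiller's dust filter is due for a wash: squeeze the release tab of the dark grey air-intake grille in towards its finger bar, pivot the grille up on its two tongues and take it out of the hood, and lay it face up in the steel pan. Then lift the filter out by its pull rib and lay it, rib up, in the same pan. Both must lie flat on the pan's floor side by side, neither on the other; don't drop them, and leave everything else on the counter standing where it is.

Things in the scene. Friction and masses are not known exactly. Their poses are not given: they have to be found in the camera images.
- station: counter-top garnish chiller, fixed, steel, 260 deep (x), 480 wide (y). Its hood, top at z 140, spans y -90 to 90 and x -130 to 130; six garnish inserts (rim z 132) lie at y -90 to -390. The hood's 4 mm top sheet has an opening 133 (x) by 104 (y) that the grille fills. Origin on the counter straight below the opening's centre; x points to the grille's release-tab end, z up
- slot (a point): middle of the opening's -x edge, on the underside of the hood's top sheet (station x -66.5, y 0, z 136). The grille's tongues reach under the sheet here; it pivots about the line through this point along station y. The tab's catch holds under the opposite edge (station x +66.5)
- grille: dark grey plastic louvred air-intake grille, loose, about 0.13 kg: plate 130 (x) by 100 (y) by 10 thick. Origin at the centre of the plate's underside, z out of its face. In place it is at station x 0, y 0, z 132, axes parallel to the station's (play 1.5 mm in x, 2 in y). Near its +x end a fixed finger bar and the release tab stand up, tops at z 32, both facing along x; two tongues at its -x end
- grille_grip (a point): grille x 38.5, y 0, z 21: middle of the pinch with the tab pressed. Finger bar: x 26 to 33, 48 wide in y, fixed. Release tab: 36 wide, x 55 to 60 at rest, 46 to 51 fully pressed. A pinch along x from the bar's inner face (x 26) to the tab's outer face measures 34 at rest, 25 pressed; both stand z 10 to 32, free space outside
- tongues (a point): grille x -66.5, y 0, z 2.5: between the two tongues (y +-30, 18 wide, tips at x -76), on their upper side at the sheet's edge. Swing the +x end up about the slot line 20 to 35 degrees, tab kept squeezed; then draw the grille 12 mm or more along its own +x so that the tongues leave the sheet, and lift it away
- grille_tab (a joint): travel of the release tab inward, towards the finger bar (grille -x): 0 at rest, 0.009 m fully pressed. A spring pushes it back with 2.8 N at rest, 9 N fully pressed. Its catch reaches 4.5 to 7.5 mm under the sheet, so press it fully; it springs back when let go
- filter: light grey dust-filter cassette, loose, about 0.09 kg: frame 110 (x) by 80 (y) by 10 thick with a mesh. Origin at the centre of its underside, z up. It lies in the duct below the grille at about station x 0, y 0, z 94, axes parallel to the station's, and lifts straight up and out. A pull rib stands across its middle: 10 thick (x), 44 wide (y), z 10 to 34
- filter_grip (a point): filter x 0, y 0, z 24: in the upper part of the pull rib, hidden until the grille is out. Fingers pinch the rib along x; around it the duct is open 133 long (x) by 92 wide (y), down to the filter's frame
- pan: shallow half-size steel gastronorm pan for the washing-up, loose, 0.8 kg, rim 325 (x) by 265 (y), inside 302 by 242, 40 deep, floor 4 thick. Origin at the centre of its underside, z up. The grille (100 wide) and the filter (80 wide) fit side by side across y, both with their x along the pan's x
- coupe_a: coupe glass, bystander, 150 tall, 96 across the bowl; origin at the centre of its foot's underside
- coupe_b: another coupe glass, bystander, the same
- jigger: steel double-cone jigger, bystander, 80 tall, 42 across; origin at the centre of its underside
- flask: conical glass flask with a black cap, bystander, 151 tall, 84 across; origin at the centre of its underside
- shaker: steel shaker tin, bystander, 142 tall, 92 across, standing mouth down; origin at the centre of its underside
- muddler: dark wooden muddler lying on the counter, bystander, 210 long (x), 30 thick; origin under its middle
- strainer: steel disc strainer lying on the counter, bystander, disc 90 across with a 90 mm handle along its x, 12 high; origin under the disc's centre
There are look-alikes about, which are no part of the job. What is shaped like the filter but pink is not meant.

How it is judged (in metres and radians):
On the way, in this order (a step that is already met when the one before it is completed fails the run):
1. the tab is squeezed in while the grille is still in its frame (value of joint grille_tab above 0.0045 m and distance between tongues and slot below 0.01 m and angle between the z axis of grille and the z axis of station, either way round below 0.08 rad), for 0.1 s.
2. the grille is swung up at least 10 degrees with its tongues still at the slot (angle between the z axis of grille and the z axis of station, either way round above 0.17 rad and distance between tongues and slot below 0.014 m).
3. the grille lies in the pan, let go, with the tab sprung back (x of grille in the frame of pan between -0.1 and 0.1 m and y of grille in the frame of pan between -0.09 and 0.09 m and z of grille in the frame of pan below 0.012 m and angle between grille's own z axis and vertical below 0.12 rad and value of joint grille_tab below 0.0015 m and contact force between the fingers and grille below 0.05 N), for 0.2 s.
At the end, for the whole second after the job is handed in: Grille (face up) and filter (rib up) both lie inside the steel pan, each flat on its floor: underside within 12 mm of the pan's underside level and tilted less than 0.12 rad, so neither lies on the other or on the rim; the tab has sprung back; both at rest (x of grille in the frame of pan between -0.1 and 0.1 m and y of grille in the frame of pan between -0.09 and 0.09 m and z of each of grille, filter in the frame of pan below 0.012 m and angle between each of grille, filter's own z axis and vertical below 0.12 rad and x of filter in the frame of pan between -0.11 and 0.11 m and y of filter in the frame of pan between -0.095 and 0.095 m and linear speed of each of grille, filter below 0.02 m/s and value of joint grille_tab below 0.0015 m); the robot touches nothing.
It fails at once if a glass, the jigger, the flask, the shaker, the muddler or the strainer is knocked over or shifted more than 30 mm (distance of any of coupe_a, coupe_b, jigger, flask, shaker, muddler, strainer from where it was at the start of the episode above 0.03 m or angle between any of coupe_a, coupe_b, jigger, flask, shaker, muddler, strainer's own z axis and vertical above 0.5 rad).
It fails at once if the grille is dropped or thrown (faster than 0.9 m/s while not held) (linear speed of grille above 0.9 m/s and contact force between the fingers and grille below 0.05 N).
It fails at once if the filter is dropped or thrown (faster than 0.9 m/s while not held) (linear speed of filter above 0.9 m/s and contact force between the fingers and filter below 0.05 N).
It fails at once if the pan is shoved more than 60 mm (distance of pan from where it was at the start of the episode above 0.06 m).
It also fails if it takes over 58 s, if anything falls off the work surface, if the arm or the gripper's body presses on something with over 40 N, if the wrist force passes 120 N, or if a joint passes its speed limit or range.

## Working session

There is one attempt and no reset: what is moved stays moved. The work goes in short steps, Python scripts to look and compute and a tool call to move; the robot and the scene stay as the last step left them, time stands still between calls to the robot, and variables do not carry over. Pictures are saved under pics/ and viewed, at most 10 in all, crops included, and the job is handed in when it is done.

Besides the shell and the picture viewer there is one more tool, called after "Emit:" as name(argument=value, ...), one argument or row to a line, values as JSON. play_rows: Moves the arm, as the interface text tells. Its arguments: {"type":"object","properties":{"steps":{"type":"array","items":{"type":"array","items":{"type":"array","items":{"type":"number"}}}},"force":{"type":"number"}},"required":["steps"]}

```bash
mkdir -p pics; python3 - <<'E'
from cell import *
import cv2,numpy as np
o=get_obs();print({k:np.round(v,3).tolist() for k,v in o.items()})
for c in("scene","top"):
    r=read_camera(c);cv2.imwrite(f"pics/{c}0.png",r["frame"][:,:,::-1])
    print(c,np.round(r["intrinsics"],1).tolist(),np.round(r["view"],4).tolist())
    for n in("grille","filter","pan","station"):
        for d in silhouettes(c,n)[:3]:
            ys,xs=np.nonzero(d["pixels"]);print(n,round(d["p"],2),d["extent"],xs.size and (xs.mean().round(1),ys.mean().round(1)))
E
```

```text
{'time_s': 0.0, 'qpos': [-69.094, 18.439, -4.014, 83.174, 1.297, 78.542, -3.26], 'joint_velocities': [-0.029, -0.039, 0.091, 0.053, -0.118, -0.004, -0.107], 'effort': [-0.0, -49.129, -0.404, -31.253, -0.064, 0.044, 0.0], 'tool_pos': [0.223, 0.61, 0.186], 'tool_rot': [-179.891, 0.008, 159.902], 'force': [0.277, 0.576, -1.206], 'wrist_torque': [0.031, -0.008, 0.02], 'grasp_force': 0.0, 'grip_width': 0.087}
scene [[445.8, 0.0, 271.8], [0.0, 445.8, 209.2], [0.0, 0.0, 1.0]] [[-0.2274, 0.9738, -0.0008, 0.1184], [-0.7127, -0.1659, 0.6815, 0.2901], [0.6635, 0.1556, 0.7318, -1.5415], [0.0, 0.0, 0.0, 1.0]]
grille 0.97 [215.7, 172.1, 267.1, 213.4] (np.float64(239.5), np.float64(192.5))
grille 0.19 [295.3, 283.3, 334.7, 344.3] (np.float64(317.2), np.float64(313.8))
filter 0.75 [284.8, 247.1, 338.1, 284.0] (np.float64(310.7), np.float64(266.2))
filter 0.62 [302.7, 181.6, 349.1, 214.4] (np.float64(325.7), np.float64(196.9))
filter 0.15 [214.6, 172.7, 266.4, 214.8] (np.float64(239.9), np.float64(192.7))
pan 0.84 [361.4, 206.8, 489.8, 329.5] (np.float64(422.6), np.float64(267.8))
station 0.71 [72.2, 143.0, 284.0, 270.4] (np.float64(178.0), np.float64(206.3))
top [[518.7, 0.0, 289.7], [0.0, 518.7, 205.3], [0.0, 0.0, 1.0]] [[0.0035, -0.9999, 0.0121, 0.0186], [0.9931, 0.0049, 0.1171, -0.5146], [-0.1171, 0.0116, 0.9931, -1.5852], [0.0, 0.0, 0.0, 1.0]]
grille 0.77 [309.4, 186.0, 348.0, 232.6] (np.float64(327.3), np.float64(207.2))
filter 0.95 [238.2, 169.8, 278.1, 197.7] (np.float64(259.1), np.float64(184.3))
filter 0.91 [237.9, 252.1, 276.7, 278.0] (np.float64(257.8), np.float64(264.5))
filter 0.79 [315.3, 198.0, 335.2, 229.2] (np.float64(320.3), np.float64(219.7))
pan 0.63 [128.6, 138.4, 224.0, 254.8] (np.float64(175.6), np.float64(198.6))
station 0.79 [294.5, 152.2, 463.5, 253.4] (np.float64(383.1), np.float64(204.3))
```

```bash
python3 - <<'E'
import cv2
for c,(x0,y0,x1,y1) in dict(scene=(60,120,500,400),top=(110,100,480,320)).items():
    im=cv2.imread(f"pics/{c}0.png")[y0:y1,x0:x1];s=800/(x1-x0)
    cv2.imwrite(f"pics/{c}1.png",cv2.resize(im,None,fx=s,fy=s,interpolation=cv2.INTER_CUBIC)[:600])
E
```

```text
(no output)
```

View pics/scene1.png

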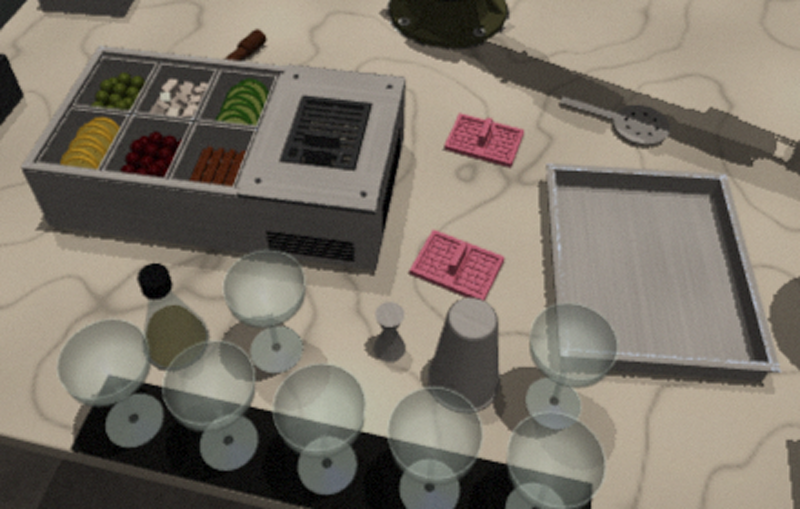

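View pics/top1.png

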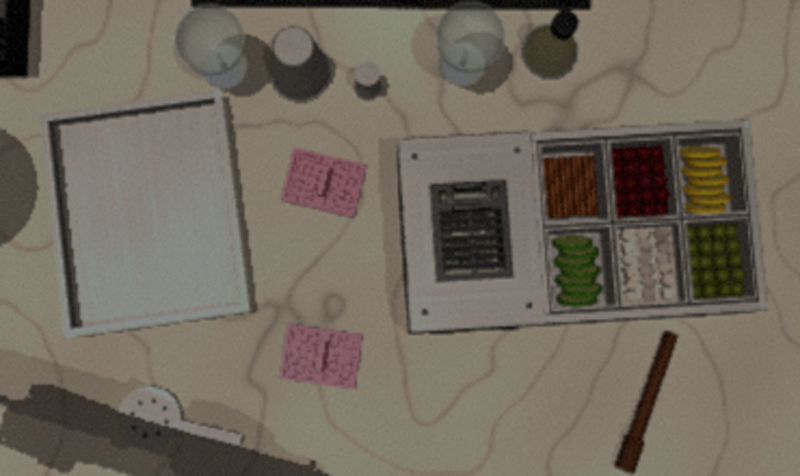

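The scene shows the grille's tab end facing away from the robot: crop (470,195) in the top view, bar and tab at (473,190). The pan is at the left (150,210), and there are two pink look-alike filters. Next I'll fit poses by matching outlines in both cameras.

```bash
cat > h.py <<'E'
from cell import *
import cv2,numpy as np
from scipy.optimize import minimize
from scipy.spatial.transform import Rotation as R
def proj(r,P):
    c=np.c_[P,np.ones(len(P))]@np.array(r["view"]).T; K=np.array(r["intrinsics"])
    return np.c_[K[0,2]+K[0,0]*c[:,0]/-c[:,2], K[1,2]+K[1,1]*(-c[:,1])/-c[:,2]]
def box(x0,x1,y0,y1,z0,z1): return np.array([[x,y,z] for x in(x0,x1) for y in(y0,y1) for z in(z0,z1)],float)
def place(P,p): return P@R.from_euler("z",p[2]).as_matrix().T+[p[0],p[1],0]
def mask(r,P):
    h=cv2.convexHull(np.round(proj(r,P)*16+0).astype(np.int32)); m=np.zeros((420,560),np.uint8)
    return cv2.fillConvexPoly(m,h,1,shift=4,lineType=cv2.LINE_8)>0
def fit(P,obs,p0):
    def f(p):
        q=place(P,p);return sum(1-(mask(r,q)&s).sum()/(mask(r,q)|s).sum() for r,s in obs)
    best=None
    for d in(.02,.006,.002):
        S=np.array([p0]+[np.add(p0,e) for e in([d,0,0],[0,d,0],[0,0,2*d])])
        b=minimize(f,p0,method="Nelder-Mead",options=dict(initial_simplex=S,xatol=1e-4,fatol=1e-5));p0=b.x
    return b.x,b.fun/len(obs)
def ray(r,u,z):
    V=np.array(r["view"]);K=np.array(r["intrinsics"]);C=-V[:3,:3].T@V[:3,3]
    d=V[:3,:3].T@[(u[0]-K[0,2])/K[0,0],-(u[1]-K[1,2])/K[1,1],-1];return C+d*(z-C[2])/d[2]
E
python3 - <<'E'
from h import *
cam={c:read_camera(c) for c in("scene","top")}
sil={(c,n):silhouettes(c,n)[0] for c in cam for n in("station","pan","grille")}
st=box(-.13,.13,-.39,.09,0,.14)
pan=np.r_[box(-.1625,.1625,-.1325,.1325,.04,.04),box(-.151,.151,-.121,.121,0,0)]
g=np.r_[box(-.0665,.0665,-.052,.052,.14,.14),box(.026,.06,-.02,.02,.14,.164)]
o=ray(cam["top"],(328,206),.14);pp=ray(cam["top"],(175,198),.04);print(o,pp)
for n,P,p0 in(("station",st,[o[0],o[1],.05]),("pan",pan,[pp[0],pp[1],.1]),("grille",g,[o[0],o[1],.05])):
    for cs in(("top",),("scene",),("top","scene")):
        print(n,cs,*[np.round(a,4) for a in fit(P,[(cam[c],sil[c,n]["pixels"]) for c in cs],p0)])
for n in "coupe_a jigger flask shaker muddler strainer".split():
    print(n,[(round(d["p"],2),ray(cam["top"],(np.mean(d["extent"][::2]),np.mean(d["extent"][1::2])),.07).round(3)) for d in silhouettes("top",n)[:3]])
E
```

```text
Traceback (most recent call last):
IndexError: list index out of range
```

```bash
cat > m.py <<'E'
from h import *
cam={c:read_camera(c) for c in("scene","top")}
sil={}
for c in cam:
    for n in("station","pan","grille"):
        for k in range(3):
            s=silhouettes(c,n)
            if s: sil[c,n]=s[0];break
            cam[c]=read_camera(c)
        print(c,n,(c,n) in sil and (sil[c,n]["p"],sil[c,n]["extent"]))
st=box(-.13,.13,-.39,.09,0,.14)
pan=np.r_[box(-.1625,.1625,-.1325,.1325,.04,.04),box(-.151,.151,-.121,.121,0,0)]
g=np.r_[box(-.0665,.0665,-.052,.052,.14,.14),box(.026,.06,-.02,.02,.14,.164)]
o=ray(cam["top"],(328,206),.14);pp=ray(cam["top"],(175,198),.04);print(o,pp)
for n,P,p0 in(("station",st,[o[0],o[1],.05]),("pan",pan,[pp[0],pp[1],.1]),("grille",g,[o[0],o[1],.05])):
    for cs in(("top",),("scene",),("top","scene")):
        if all((c,n) in sil for c in cs): print(n,cs,*[np.round(a,4) for a in fit(P,[(cam[c],sil[c,n]["pixels"]) for c in cs],p0)])
for n in "coupe_a jigger flask shaker muddler strainer".split():
    print(n,[(round(d["p"],2),ray(cam["top"],(np.mean(d["extent"][::2]),np.mean(d["extent"][1::2])),.07).round(3)) for d in silhouettes("top",n)[:3]])
E
python3 m.py
```

```text
scene station (0.68, [73.9, 146.3, 281.1, 265.5])
scene pan (0.96, [360.7, 206.0, 487.1, 330.6])
scene grille (0.59, [216.3, 170.7, 265.6, 212.8])
top station (0.82, [294.8, 153.0, 464.0, 251.8])
top pan (0.78, [127.6, 140.2, 221.8, 254.3])
top grille (0.87, [308.8, 183.9, 347.3, 229.3])
[ 0.49991652 -0.08903923  0.14      ] [0.5341906  0.37568812 0.04      ]
station ('top',) [ 0.4989 -0.0862  0.0606] 0.1207
station ('scene',) [ 0.49   -0.0905  0.0847] 0.1243
station ('top', 'scene') [ 0.4991 -0.0882  0.0574] 0.1252
pan ('top',) [0.536  0.3726 0.1453] 0.0273
pan ('scene',) [0.5389 0.3719 0.1497] 0.0912
pan ('top', 'scene') [0.5373 0.3727 0.147 ] 0.063
grille ('top',) [ 0.4984 -0.0862  0.0726] 0.2688
grille ('scene',) [ 0.5021 -0.0879  0.0665] 0.1344
grille ('top', 'scene') [ 0.4993 -0.089   0.0654] 0.2002
coupe_a [(0.57, array([0.765, 0.275, 0.07 ])), (0.56, array([ 0.773, -0.1  ,  0.07 ]))]
jigger [(0.61, array([0.714, 0.045, 0.07 ]))]
flask [(0.82, array([ 0.775, -0.206,  0.07 ]))]
shaker [(0.57, array([0.742, 0.158, 0.07 ]))]
muddler [(0.91, array([ 0.26 , -0.334,  0.07 ]))]
strainer [(0.73, array([ 0.514, -0.244,  0.07 ])), (0.56, array([0.244, 0.315, 0.07 ]))]
```

```bash
cat > ov.py <<'E'
from h import *
def overlay(r,pts,crop,fn,s):
    x0,y0,x1,y1=crop;im=cv2.resize(r["frame"][y0:y1,x0:x1,::-1],None,fx=s,fy=s,interpolation=cv2.INTER_CUBIC)
    for P,col in pts:
        q=np.round((proj(r,P)+.5-[x0,y0])*s*16).astype(np.int32);cv2.polylines(im,[q],True,col,1,cv2.LINE_AA,shift=4)
    return im
E
python3 - <<'E'
from ov import *
p=(.4992,-.0880,.060); rect=lambda a,b,c,d,z:np.array([[a,c,z],[b,c,z],[b,d,z],[a,d,z]])
pts=[(place(rect(-.13,.13,-.39,.09,.14),p),(0,255,0)),(place(rect(-.0665,.0665,-.052,.052,.14),p),(0,255,255)),(place(rect(-.13,.13,-.09,.09,.14),p),(255,0,0)),(place(rect(.026,.033,-.024,.024,.164),p),(0,0,255)),(place(rect(.055,.060,-.018,.018,.164),p),(0,0,255))]
a=overlay(read_camera("top"),pts,(285,140,485,265),"",4)
b=overlay(read_camera("scene"),pts,(70,135,300,275),"",3.478)
cv2.imwrite("pics/ov1.png",np.vstack([cv2.resize(a[:, :],None,fx=.6,fy=.6),cv2.resize(b,None,fx=.6,fy=.6)]))
cv2.imwrite("pics/ov2.png",np.vstack([a[60:400,0:330],b[60:400,430:760]]) if 0 else np.hstack([a[60:460,0:340],b[60:460,440:800]]))
E
```

```text
(no output)
```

View pics/ov1.png

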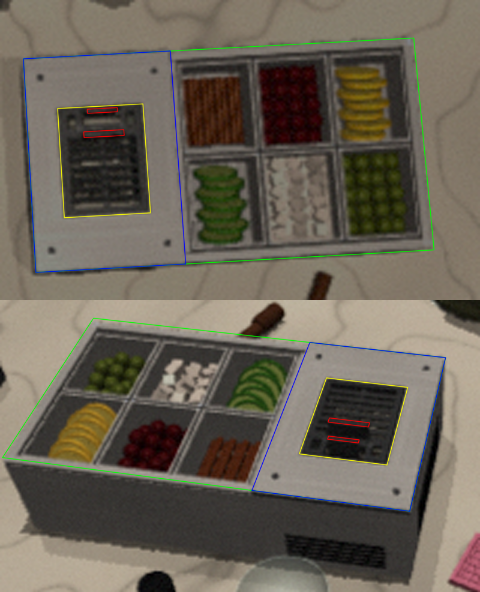

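View pics/ov2.png

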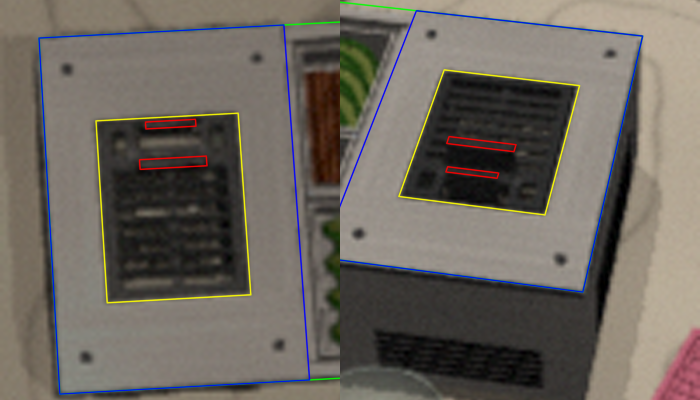

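The overlay matches station pose (0.499, -0.088, 0.060 rad): the yellow opening outline and the red bar and tab outlines lie on the grille. Next I'll compute the approach.

```bash
cat > go.py <<'E'
from h import *
import sys
S=(.4992,-.0880,.060)
def sta(x,y,z): return place(np.array([[x,y,z]]),S)[0]
def Rt(yaw,tilt=0): # tilt: grille swing (deg)
    return R.from_euler("z",yaw)*R.from_euler("y",-tilt,degrees=True)*R.from_matrix(np.array([[0,1,0],[1,0,0],[0,0,-1]]))
def rows(tp,tR,N):
    o=get_obs();p=np.array(o["tool_pos"]);q=R.from_euler("xyz",o["tool_rot"],degrees=True)
    w=(q.inv()*tR).as_rotvec()/N;d=(tp-p)/N
    print("t",o["time_s"],"world d",(tp-p).round(4),"rot/row",w.round(4))
    for i in range(N):
        print(np.round((q*R.from_rotvec(w*i)).inv().apply(d),4).tolist(),end=",")
    print()
E
python3 - <<'E'
from go import *
rows(sta(.0385,0,.187),Rt(S[2]),20)
E
```

```text
t 1.45 world d [ 3.142e-01 -6.961e-01 -3.000e-04] rot/row [0.    0.    0.058]
[-0.0267, -0.0273, 0.0],[-0.0283, -0.0257, 0.0],[-0.0297, -0.024, 0.0],[-0.031, -0.0222, 0.0],[-0.0323, -0.0204, 0.0],[-0.0334, -0.0185, 0.0],[-0.0344, -0.0165, 0.0],[-0.0353, -0.0145, 0.0],[-0.0361, -0.0124, 0.0],[-0.0368, -0.0103, 0.0],[-0.0373, -0.0082, 0.0],[-0.0377, -0.006, 0.0],[-0.038, -0.0038, 0.0],[-0.0382, -0.0016, 0.0],[-0.0382, 0.0006, 0.0],[-0.0381, 0.0028, 0.0],[-0.0379, 0.005, 0.0],[-0.0375, 0.0072, 0.0],[-0.037, 0.0094, 0.0],[-0.0364, 0.0115, 0.0],
```

Emit:
play_rows(
  steps=[
    [[-0.027,-0.027,0,0,0,0.058,0.087],[-0.028,-0.026,0,0,0,0.058,0.087],[-0.03,-0.024,0,0,0,0.058,0.087],[-0.031,-0.022,0,0,0,0.058,0.087],[-0.032,-0.02,0,0,0,0.058,0.087],[-0.033,-0.019,0,0,0,0.058,0.087],[-0.034,-0.017,0,0,0,0.058,0.087],[-0.035,-0.015,0,0,0,0.058,0.087],[-0.036,-0.012,0,0,0,0.058,0.087],[-0.037,-0.01,0,0,0,0.058,0.087]],
  ],
)

```text
time_s: 2.45
tool_pos: [0.3803, 0.2616, 0.1876]
tool_rot: [179.9, -0.0, 126.5]
force: [0.8, -0.3, -0.7]
grip_width: 0.087
grasp_force: 0.0
```

Emit:
play_rows(
  steps=[
    [[-0.037,-0.008,0,0,0,0.058,0.087],[-0.038,-0.006,0,0,0,0.058,0.087],[-0.038,-0.004,0,0,0,0.058,0.087],[-0.038,-0.002,0,0,0,0.058,0.087],[-0.038,0.001,0,0,0,0.058,0.087],[-0.038,0.003,0,0,0,0.058,0.087],[-0.038,0.005,0,0,0,0.058,0.087],[-0.037,0.007,0,0,0,0.058,0.087],[-0.037,0.009,0,0,0,0.058,0.087],[-0.036,0.012,0,0,0,0.058,0.087],[0,0,0,0,0,0,0.087]],
  ],
)

```text
time_s: 3.55
tool_pos: [0.5375, -0.0904, 0.1877]
tool_rot: [179.9, 0.2, 92.9]
force: [0.3, 0.2, -0.4]
grip_width: 0.0872
grasp_force: 0.0
```

```bash
python3 - <<'E'
from go import *
rows(sta(.0385,0,.1455),Rt(S[2]),3);o=get_obs();print(np.round(o["qpos"],1),o["force"],o["tool_pos"])
E
```

```text
t 3.55 world d [ 0.0001  0.0047 -0.0422] rot/row [ 0.0004  0.0013 -0.0031]
[0.0016, 0.0001, 0.014],[0.0016, 0.0001, 0.014],[0.0016, 0.0001, 0.0141],
[-27.9   5.7  37.1  99.5  -3.3  75.9  12.8] [ 0.28617695  0.18171077 -0.423917  ] [ 0.5375082  -0.09039054  0.18766044]
```

Emit:
play_rows(
  steps=[
    [[0.0016,0,0.014,0,0,-0.003,0.087],[0.0016,0,0.014,0,0,-0.003,0.087],[0.0016,0,0.014,0,0,-0.003,0.087],[0,0,0,0,0,0,0.087]],
  ],
)

```text
time_s: 3.95
tool_pos: [0.534, -0.0772, 0.1422]
tool_rot: [-179.7, -0.1, 94.1]
force: [-1.4, -0.3, 0.1]
grip_width: 0.0869
grasp_force: 0.0
```

```bash
python3 - <<'E'
from ov import *
from go import *
o=get_obs();print(o["tool_pos"],o["force"]);rows(sta(.0385,0,.1455),Rt(S[2]),1)
a=read_camera("top")["frame"][160:250,285:375,::-1];b=read_camera("scene")["frame"][140:230,200:290,::-1]
cv2.imwrite("pics/g1.png",cv2.resize(np.hstack([a,b]),None,fx=4.4,fy=4.4,interpolation=cv2.INTER_CUBIC))
E
```

```text
[ 0.5340274  -0.07715025  0.14217513] [-1.36873685 -0.34923894  0.11050726]
t 3.95 world d [ 0.0036 -0.0085  0.0033] rot/row [-0.0051 -0.0009  0.0118]
[-0.0088, 0.003, -0.0033],
```

View pics/g1.png

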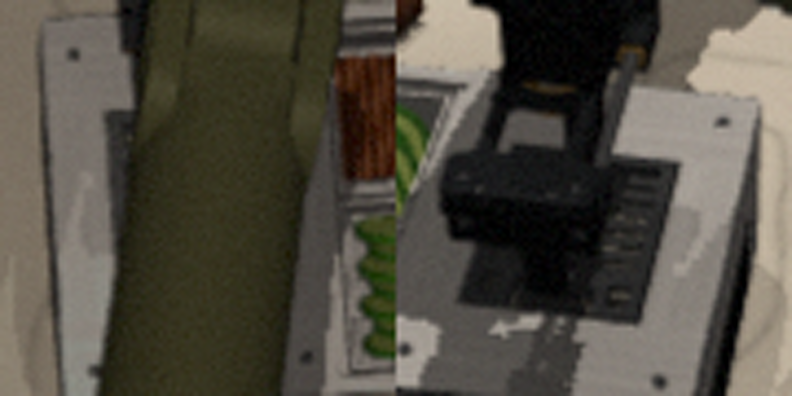

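Emit:
play_rows(
  steps=[
    [[0,0,-0.003,0,0,0,0.087],[0,0,0,0,0,0,0.087],[0,0,0,0,0,0,0.087]],
  ],
)

```text
time_s: 4.35
tool_pos: [0.5369, -0.0792, 0.149]
tool_rot: [179.9, -0.0, 93.9]
force: [-0.4, 0.4, -1.0]
grip_width: 0.087
grasp_force: 0.0
```

```bash
python3 - <<'E'
from go import *
o=get_obs();print(o["tool_pos"],o["tool_rot"],o["force"]);rows(sta(.0385,0,.1455),Rt(S[2]),1)
E
```

```text
[ 0.536861   -0.07917549  0.14901017] [ 1.79912946e+02 -6.85795296e-03  9.39494139e+01] [-0.35545117  0.43820935 -1.01317733]
t 4.35 world d [ 0.0008 -0.0065 -0.0035] rot/row [ 0.0015 -0.0001  0.0089]
[-0.0066, 0.0003, 0.0035],
```

Emit:
play_rows(
  steps=[
    [[-0.0065,0.0005,0.0025,0,0,0.009,0.07],[0,0,0,0,0,0,0.06],[0,0,0,0,0,0,0.055],[0,0,0,0,0,0,0.05],[0,0,0,0,0,0,0.05]],
  ],
  force=15,
)

```text
time_s: 4.85
tool_pos: [0.5373, -0.0855, 0.1457]
tool_rot: [-180.0, -0.0, 93.4]
force: [0.4, 0.2, -0.6]
grip_width: 0.0559
grasp_force: 0.0
```

Emit:
play_rows(
  steps=[
    [[0,0,0,0,0,0,0.04],[0,0,0,0,0,0,0.035],[0,0,0,0,0,0,0.03],[0,0,0,0,0,0,0.02],[0,0,0,0,0,0,0.02],[0,0,0,0,0,0,0.02]],
  ],
  force=20,
)

```text
time_s: 5.45
tool_pos: [0.5373, -0.0856, 0.1458]
tool_rot: [180.0, -0.0, 93.4]
force: [-0.3, 0.3, -0.2]
grip_width: 0.0215
grasp_force: 0.0
```

Emit:
play_rows(
  steps=[
    [[0,0,0,0,0,0,0.02],[0,0,0,0,0,0,0.02]],
  ],
)

```text
time_s: 5.65
tool_pos: [0.5373, -0.0856, 0.1458]
tool_rot: [180.0, -0.0, 93.4]
force: [-0.0, -0.0, 1.0]
grip_width: 0.02
grasp_force: 0.0
```

```bash
python3 - <<'E'
from go import *
r=read_camera("scene");b=r["frame"][140:230,200:290,::-1].copy()
b=cv2.resize(b,None,fx=6.6,fy=6.6,interpolation=cv2.INTER_CUBIC)
b=np.clip(b.astype(float)*1.8+20,0,255).astype(np.uint8)
cv2.imwrite("pics/g2.png",b)
o=get_obs();print(o["grip_width"],o["grasp_force"],o["force"],o["tool_pos"],proj(r,np.array([o["tool_pos"]])))
E
```

```text
0.019971640332847707 0.0 [-0.17431608  0.3767861   0.9225034 ] [ 0.5372805  -0.08555955  0.14577544] [[236.21934422 200.77673577]]
```

View pics/g2.png

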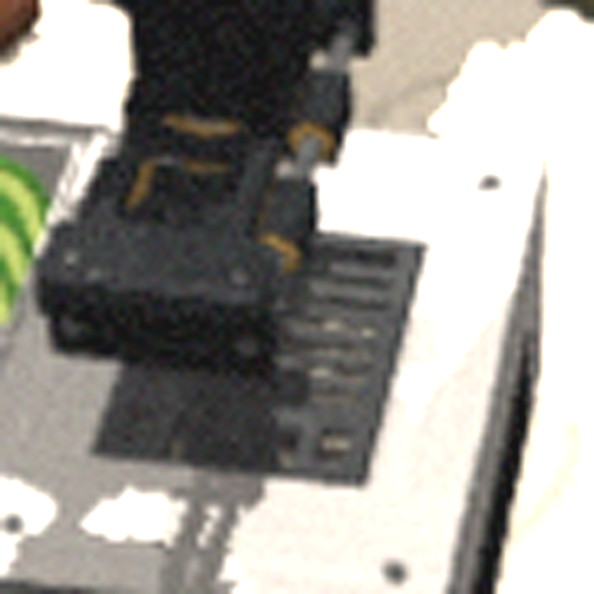

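```bash
python3 - <<'E'
from go import *
r=read_camera("scene");o=get_obs();T=R.from_euler("xyz",o["tool_rot"],degrees=True)
for P in([.0375,.095,-.07],[-.0375,.095,-.07],[.0375,-.095,-.07],[-.0375,-.095,-.07],[.0375,.095,-.1],[0,0,0],[0,0.02,0],[0,0.02,-.05]):
    q=proj(r,(T.apply([P])+o["tool_pos"]));print(P,((q[0]-[200,140])*6.6).round())
E
```

```text
[0.0375, 0.095, -0.07] [273. 471.]
[-0.0375, 0.095, -0.07] [ 53. 444.]
[0.0375, -0.095, -0.07] [382. 103.]
[-0.0375, -0.095, -0.07] [187.  81.]
[0.0375, 0.095, -0.1] [269. 408.]
[0, 0, 0] [239. 401.]
[0, 0.02, 0] [227. 440.]
[0, 0.02, -0.05] [218. 343.]
```

Emit:
play_rows(
  steps=[
    [[0,0,0,0,0,0,0.06],[0,0,0,0,0,0,0.087],[0,0,0,0,0,0,0.087],[0,0,0,0,0,0,0.087],[0,0,0.003,0,0,0,0.087],[0,0,0.003,0,0,0,0.087],[0,0,0,0,0,0,0.087],[0,0,0,0,0,0,0.087]],
  ],
)

```text
time_s: 6.55
tool_pos: [0.5372, -0.0855, 0.1396]
tool_rot: [-180.0, -0.0, 93.4]
force: [-0.5, 0.4, -0.9]
grip_width: 0.0762
grasp_force: 0.0
```

```bash
python3 - <<'E'
from go import *
r=read_camera("scene");b=r["frame"][140:230,200:290,::-1].copy()
b=cv2.resize(b,None,fx=6.6,fy=6.6,interpolation=cv2.INTER_CUBIC)
b=np.clip(b.astype(float)*3+20,0,255).astype(np.uint8)
o=get_obs();T=R.from_euler("xyz",o["tool_rot"],degrees=True);print(o["force"],o["tool_pos"])
for z,c in((0,(0,0,255)),(-.05,(0,255,0)),(-.07,(255,0,0))):
    q=proj(r,T.apply([[a,s*y,z] for a,s,y in((-.0095,1,.0435),(.0095,1,.0435),(.0095,1,.0585),(-.0095,1,.0585))])+o["tool_pos"])
    cv2.polylines(b,[((q-[200,140])*6.6).astype(int)],True,c,1)
cv2.imwrite("pics/g3.png",b)
E
```

```text
[0.94665541 0.48803886 0.2957507 ] [ 0.53725986 -0.08558897  0.13972289]
```

View pics/g3.png

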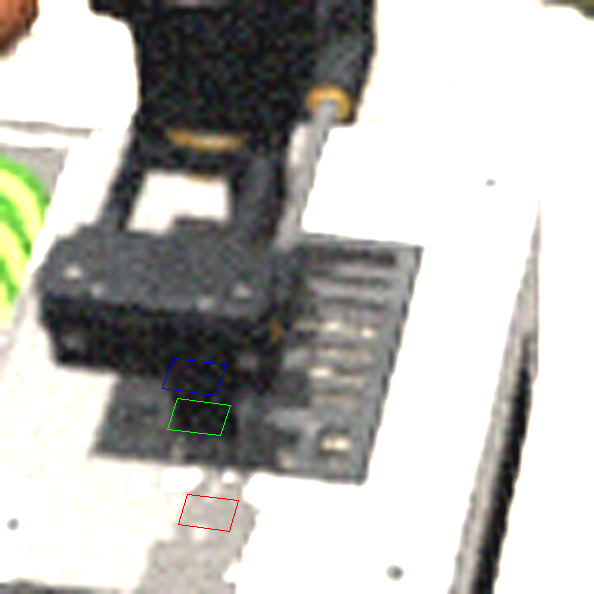

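Emit:
play_rows(
  steps=[
    [[0,0,0.002,0,0,0,0.087],[0,0,0.002,0,0,0,0.087],[0,0,0,0,0,0,0.087],[0,0,0,0,0,0,0.087]],
  ],
)

```text
time_s: 7.0
tool_pos: [0.5372, -0.0855, 0.1357]
tool_rot: [-180.0, -0.0, 93.4]
force: [0.2, 0.2, 0.0]
grip_width: 0.087
grasp_force: 0.0
```

Emit:
play_rows(
  steps=[
    [[0,0,0.003,0,0,0,0.087],[0,0,0.003,0,0,0,0.087],[0,0,0.003,0,0,0,0.087],[0,0,0.003,0,0,0,0.087],[0,0,0,0,0,0,0.087]],
  ],
)

```text
time_s: 7.5
tool_pos: [0.5369, -0.0855, 0.1231]
tool_rot: [-179.9, -0.0, 93.4]
force: [-0.9, -0.1, -0.9]
grip_width: 0.0868
grasp_force: 0.0
```

```bash
python3 - <<'E'
from go import *
# outer finger visibility: difference between two pictures, open 87 vs here
r=read_camera("scene");o=get_obs();T=R.from_euler("xyz",o["tool_rot"],degrees=True);print(o["force"],o["tool_pos"])
b=cv2.resize(r["frame"][165:225,205:265,::-1],None,fx=9,fy=9,interpolation=cv2.INTER_CUBIC)
b=np.clip(b.astype(float)*4,0,255).astype(np.uint8)
for z,c in((0,(0,0,255)),(-.03,(0,255,0)),(-.045,(255,0,0))):
    q=proj(r,T.apply([[a,y,z] for a,y in((-.0095,.0435),(.0095,.0435),(.0095,.0585),(-.0095,.0585))])+o["tool_pos"])
    cv2.polylines(b,[((q+.5-[205,165])*9).astype(int)],True,c,1)
cv2.imwrite("pics/g4.png",b)
E
```

```text
[0.22655295 0.43279    0.52609115] [ 0.53705785 -0.08553589  0.12345092]
```

View pics/g4.png

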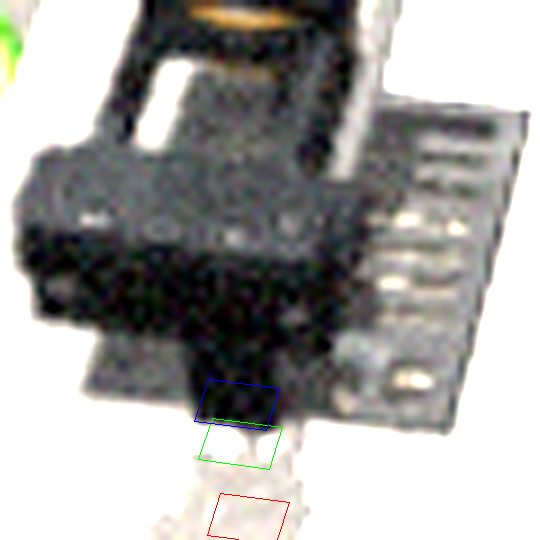

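The picture shows the outer fingertip ending at about crop (238,428). That is 45 mm short of the reported TCP (red) and on the blue outline. I'll tilt in the air to see whether the offset is fixed in the tool or in the world.

Emit:
play_rows(
  steps=[
    [[0,0,-0.03,0,0,0,0.087],[0,0,-0.03,0,0,0,0.087],[0,0,0,-0.109,0,0,0.087],[0,0,0,-0.109,0,0,0.087],[0,0,0,-0.109,0,0,0.087],[0,0,0,-0.109,0,0,0.087],[0,0,0,0,0,0,0.087],[0,0,0,0,0,0,0.087],[0,0,0,0,0,0,0.087]],
  ],
)

```text
time_s: 8.45
tool_pos: [0.539, -0.0857, 0.1864]
tool_rot: [154.8, -0.0, 93.4]
force: [0.5, 0.8, 0.7]
grip_width: 0.0871
grasp_force: 0.0
```

```bash
python3 - <<'E'
from go import *
r=read_camera("scene");o=get_obs();T=R.from_euler("xyz",o["tool_rot"],degrees=True);print(o["force"],o["tool_pos"],o["tool_rot"],o["qpos"])
b=cv2.resize(r["frame"][130:230,195:295,::-1],None,fx=6,fy=6,interpolation=cv2.INTER_CUBIC)
b=np.clip(b.astype(float)*3,0,255).astype(np.uint8)
for z,w,c in((0,0,(0,0,255)),(0,.045,(0,255,0)),(-.045,0,(255,0,0))):
  for s in(1,-1):
    q=proj(r,T.apply([[a,s*y,z] for a,y in((-.0095,.0435),(.0095,.0435),(.0095,.0585),(-.0095,.0585))])+o["tool_pos"]+[0,0,w])
    cv2.polylines(b,[((q+.5-[195,130])*6).astype(int)],True,c,1)
cv2.imwrite("pics/g5.png",b)
E
```

```text
[-0.17341292 -0.38006845  0.61974849] [ 0.53916266 -0.08538823  0.18643122] [ 1.54811033e+02 -2.13453453e-02  9.34652249e+01] [-21.02716588 -17.26137347  26.71927895 121.81974087   4.63984607
  48.81917147   7.51541121]
```

View pics/g5.png

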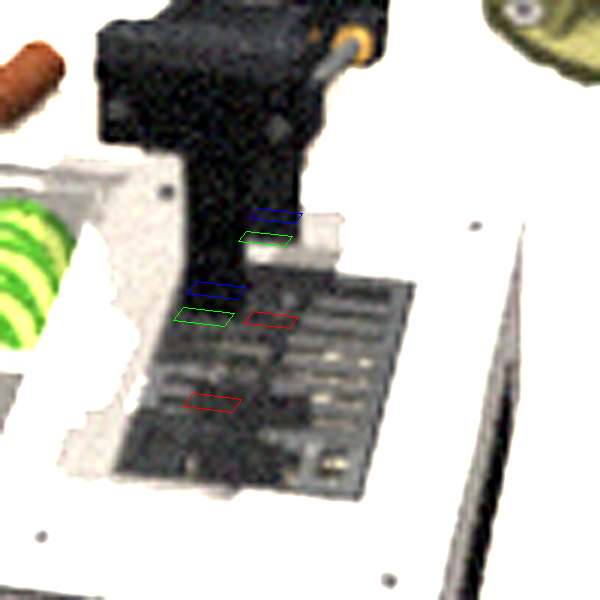

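The tilted picture shows both fingertips at about (217,312) and (272,240). The columns match the tool-fixed offset, which is about 40 mm. I'll return upright and touch down to get the exact length.

Emit:
play_rows(
  steps=[
    [[0,0,0,0.11,0,0,0.087],[0,0,0,0.11,0,0,0.087],[0,0,0,0.11,0,0,0.087],[0,0,0,0.11,0,0,0.087],[0,0,0.025,0,0,0,0.087],[0,0,0.025,0,0,0,0.087],[0,0,0,0,0,0,0.087],[0,0,0,0,0,0,0.087],[0,0,0,0,0,0,0.087]],
  ],
)

```text
time_s: 9.4
tool_pos: [0.5386, -0.0852, 0.136]
tool_rot: [-180.0, 0.0, 93.5]
force: [-0.4, -0.5, -0.1]
grip_width: 0.0867
grasp_force: 0.0
```

```bash
python3 - <<'E'
from go import *
rows(sta(.0385,0,.113),Rt(S[2]),5);print(get_obs()["qpos"])
E
```

```text
t 9.4 world d [-0.001  -0.0004 -0.023 ] rot/row [-0.0001  0.      0.0002]
[-0.0001, -0.0002, 0.0046],[-0.0001, -0.0002, 0.0046],[-0.0001, -0.0002, 0.0046],[-0.0001, -0.0002, 0.0046],[-0.0001, -0.0002, 0.0046],
[-22.06645825   7.83272553  30.86618176 103.10237522  -4.25454083
  70.23017598  13.49258545]
```

Emit:
play_rows(
  steps=[
    [[0,-0.001,0.005,0,0,0,0.087],[0,0,0.005,0,0,0,0.087],[0,0,0.005,0,0,0,0.087],[0,0,0.005,0,0,0,0.087],[0,0,0.003,0,0,0,0.087],[0,0,0,0,0,0,0.087],[0,0,0,0,0,0,0.087]],
  ],
)

```text
time_s: 10.1
tool_pos: [0.536, -0.0857, 0.1107]
tool_rot: [-179.8, 0.0, 93.4]
force: [-0.3, -0.2, 0.3]
grip_width: 0.0871
grasp_force: 0.0
```

Emit:
play_rows(
  steps=[
    [[0,0,0.002,0,0,0,0.087],[0,0,0.002,0,0,0,0.087],[0,0,0,0,0,0,0.087]],
  ],
)

```text
time_s: 10.4
tool_pos: [0.5362, -0.0856, 0.107]
tool_rot: [-179.8, -0.0, 93.4]
force: [0.7, 0.1, 1.1]
grip_width: 0.0871
grasp_force: 0.5
```

Emit:
play_rows(
  steps=[
    [[0,0,0.002,0,0,0,0.087],[0,0,0.001,0,0,0,0.087],[0,0,0,0,0,0,0.087]],
  ],
)

```text
time_s: 10.7
tool_pos: [0.5363, -0.0857, 0.1063]
tool_rot: [-179.8, -0.1, 93.4]
force: [-4.3, 0.9, 15.3]
grip_width: 0.0872
grasp_force: 7.7
```

Emit:
play_rows(
  steps=[
    [[0,0.001,-0.004,0,0,0,0.07],[0,0,0,0,0,0,0.06],[0,0,0,0,0,0,0.05],[0,0,0,0,0,0,0.048],[0,0,0,0,0,0,0.048]],
  ],
  force=12,
)

```text
time_s: 11.2
tool_pos: [0.5367, -0.0855, 0.1073]
tool_rot: [-179.7, -0.0, 93.4]
force: [0.5, -0.4, -0.2]
grip_width: 0.0553
grasp_force: 0.0
```

Emit:
play_rows(
  steps=[
    [[0,0,0,0,0,0,0.043],[0,0,0,0,0,0,0.04],[0,0,0,0,0,0,0.036],[0,0,0,0,0,0,0.032],[0,0,0,0,0,0,0.032]],
  ],
)

```text
time_s: 11.7
tool_pos: [0.5386, -0.0854, 0.1084]
tool_rot: [-180.0, 0.0, 93.5]
force: [4.9, 0.5, -0.1]
grip_width: 0.0333
grasp_force: 2.5
```

Emit:
play_rows(
  steps=[
    [[0,0,0,0,0,0,0.026],[0,0,0,0,0,0,0.018],[0,0,0,0,0,0,0.018],[0,0,0,0,0,0,0.018],[0,0,0,0,0,0,0.018]],
  ],
  force=30,
)

```text
time_s: 12.2
tool_pos: [0.5367, -0.0856, 0.1079]
tool_rot: [-179.8, -0.0, 93.4]
force: [0.9, 0.8, 2.5]
grip_width: 0.0245
grasp_force: 30.0
```

Emit:
play_rows(
  steps=[
    [[0,0.0013,-0.0055,-0.0524,0,0,0.018],[0,0.0013,-0.0055,-0.0524,0,0,0.018],[0,0.0013,-0.0055,-0.0524,0,0,0.018],[0,0,0,0,0,0,0.018]],
  ],
)

```text
time_s: 12.6
tool_pos: [0.5403, -0.0853, 0.1254]
tool_rot: [171.0, -0.1, 93.4]
force: [3.6, 0.9, -1.2]
grip_width: 0.0247
grasp_force: 30.0
```

Emit:
play_rows(
  steps=[
    [[0,0.0014,-0.0055,-0.0524,0,0,0.018],[0,0.0014,-0.0055,-0.0524,0,0,0.018],[0,0.0014,-0.0055,-0.0524,0,0,0.018],[0,0.0014,-0.0055,-0.0524,0,0,0.018],[0,0,0,0,0,0,0.018]],
  ],
)

```text
time_s: 13.1
tool_pos: [0.5409, -0.0854, 0.1481]
tool_rot: [159.1, -0.0, 93.4]
force: [4.5, 1.4, 1.1]
grip_width: 0.0243
grasp_force: 30.0
```

```bash
python3 - <<'E'
from go import *
o=get_obs();print(o["qpos"].round(1) if hasattr(o["qpos"],"round") else o["qpos"],o["force"],o["wrist_torque"])
E
```

```text
[-22.3 -11.6  28.9 121.    2.4  48.6   9.3] [4.49313495 1.35467737 1.11732732] [ 0.03873674 -0.54964976  0.07605045]
```

Emit:
play_rows(
  steps=[
    [[0,0.0014,-0.0055,-0.0524,0,0,0.018],[0,0.004,0,0,0,0,0.018],[0,0.004,0,0,0,0,0.018],[0,0.004,0,0,0,0,0.018],[0,0.004,0,0,0,0,0.018],[0,0.005,0,0,0,0,0.018],[0,0,0,0,0,0,0.018]],
  ],
)

```text
time_s: 13.8
tool_pos: [0.5597, -0.0842, 0.1613]
tool_rot: [156.2, 0.0, 93.5]
force: [-0.1, -0.5, -1.0]
grip_width: 0.0244
grasp_force: 30.0
```

Emit:
play_rows(
  steps=[
    [[0,0.008,-0.018,0,0,0,0.018],[0,0.008,-0.018,0,0,0,0.018],[0,0.008,-0.018,0.0,0,0,0.018],[0,0,0,0.08,0,0,0.018],[0,0,0,0.1,0,0,0.018],[0,0,0,0.1,0,0,0.018],[0,0,0,0.1,0,0,0.018],[0,0,0,0.035,0,0,0.018],[0,0,0,0,0,0,0.018],[0,0,0,0,0,0,0.018]],
  ],
)

```text
time_s: 14.8
tool_pos: [0.559, -0.0845, 0.2198]
tool_rot: [-180.0, 0.0, 93.4]
force: [-0.2, -0.6, -1.6]
grip_width: 0.0246
grasp_force: 30.0
```

```bash
python3 - <<'E'
from go import *
PAN=(.537,.3727,.147)
t=place(np.array([[-.015+.0385,.058,.18]]),PAN)[0];print(t);rows(t,Rt(PAN[2]),14);print(get_obs()["qpos"],get_obs()["grasp_force"])
E
```

```text
[0.55175122 0.43351654 0.18      ]
t 14.8 world d [-0.0072  0.518  -0.0398] rot/row [-0.      0.     -0.0062]
[0.037, 0.0017, 0.0028],[0.037, 0.0019, 0.0028],[0.0369, 0.0022, 0.0028],[0.0369, 0.0024, 0.0028],[0.0369, 0.0026, 0.0028],[0.0369, 0.0028, 0.0028],[0.0369, 0.0031, 0.0028],[0.0369, 0.0033, 0.0028],[0.0368, 0.0035, 0.0028],[0.0368, 0.0038, 0.0028],[0.0368, 0.004, 0.0028],[0.0368, 0.0042, 0.0028],[0.0367, 0.0045, 0.0028],[0.0367, 0.0047, 0.0028],
[-21.68951531   7.4550662   30.50635109  93.72116627  -3.81254899
  79.86832042  12.70283451] 29.994592666625977
```

Emit:
play_rows(
  steps=[
    [[0.037,0.002,0.0028,0,0,-0.006,0.018],[0.037,0.002,0.0028,0,0,-0.006,0.018],[0.037,0.002,0.0028,0,0,-0.006,0.018],[0.037,0.0024,0.0028,0,0,-0.006,0.018],[0.037,0.0026,0.0028,0,0,-0.006,0.018],[0.037,0.0028,0.0028,0,0,-0.006,0.018],[0.037,0.003,0.0028,0,0,-0.006,0.018],[0.037,0.0033,0.0028,0,0,-0.006,0.018],[0.037,0.0035,0.0028,0,0,-0.006,0.018],[0.037,0.0038,0.0028,0,0,-0.006,0.018],[0.037,0.004,0.0028,0,0,-0.006,0.018],[0.037,0.0042,0.0028,0,0,-0.006,0.018]],
  ],
)

```text
time_s: 16.0
tool_pos: [0.5529, 0.362, 0.1876]
tool_rot: [179.9, -0.1, 97.5]
force: [-0.3, -0.1, -1.7]
grip_width: 0.0246
grasp_force: 30.0
```

Emit:
play_rows(
  steps=[
    [[0.036,0.0045,0.0028,0,0,-0.006,0.018],[0.036,0.0047,0.0028,0,0,-0.006,0.018],[0,0,0,0,0,0,0.018],[0,0,0,0,0,0,0.018],[0,0,0,0,0,0,0.018]],
  ],
)

```text
time_s: 16.5
tool_pos: [0.5534, 0.432, 0.1819]
tool_rot: [179.9, 0.0, 98.1]
force: [0.0, -0.5, -0.5]
grip_width: 0.0243
grasp_force: 30.0
```

```bash
python3 - <<'E'
from go import *
PAN=(.537,.3727,.147)
t=place(np.array([[-.015+.0385,.058,-.005]]),PAN)[0];rows(t,Rt(PAN[2]),8);print(get_obs()["qpos"],get_obs()["grasp_force"])
# recheck the pan by the top camera
r=read_camera("top")
pan=np.r_[box(-.1625,.1625,-.1325,.1325,.04,.04),box(-.151,.151,-.121,.121,0,0)]
s=read_camera("scene")
print([(n,d["p"],d["extent"]) for n in("grille","pan") for d in silhouettes("scene",n)[:2]])
E
```

```text
t 16.5 world d [-0.0017  0.0015 -0.1869] rot/row [ 0.0002  0.0001 -0.0006]
[0.0002, -0.0002, 0.0234],[0.0002, -0.0002, 0.0234],[0.0002, -0.0002, 0.0234],[0.0002, -0.0002, 0.0234],[0.0002, -0.0002, 0.0234],[0.0002, -0.0002, 0.0234],[0.0002, -0.0002, 0.0234],[0.0002, -0.0002, 0.0234],
[-49.09330428  24.93550168  12.61843163  75.60784374  -5.29835307
  79.97061165 -28.55562327] 29.99444603919983
[('grille', 0.58, [433.6, 186.1, 492.0, 237.4]), ('pan', 0.98, [361.8, 207.5, 486.8, 329.2])]
```

Emit:
play_rows(
  steps=[
    [[0,0,0.025,0,0,-0.005,0.018],[0,0,0.03,0,0,0,0.018],[0,0,0.03,0,0,0,0.018],[0,0,0.03,0,0,0,0.018],[0,0,0.03,0,0,0,0.018],[0,0,0.02,0,0,0,0.018],[0,0,0.015,0,0,0,0.018],[0,0,0.005,0,0,0,0.018],[0,0,0,0,0,0,0.018],[0,0,0,0,0,0,0.018]],
  ],
)

```text
time_s: 17.7
tool_pos: [0.5538, 0.4344, -0.0024]
tool_rot: [179.9, -0.1, 98.5]
force: [-0.5, -0.1, -1.7]
grip_width: 0.0245
grasp_force: 30.0
```

Emit:
play_rows(
  steps=[
    [[0,0,0.004,0,0,0,0.018],[0,0,0.003,0,0,0,0.018],[0,0,0.003,0,0,0,0.018],[0,0,0,0,0,0,0.018]],
  ],
)

```text
time_s: 18.1
tool_pos: [0.5524, 0.4336, -0.0145]
tool_rot: [-180.0, 0.0, 98.5]
force: [0.5, -0.0, -0.3]
grip_width: 0.0246
grasp_force: 30.0
```

Emit:
play_rows(
  steps=[
    [[0,0,0.002,0,0,0,0.018],[0,0,0.002,0,0,0,0.018],[0,0,0,0,0,0,0.018]],
  ],
)

```text
time_s: 18.4
tool_pos: [0.5527, 0.4337, -0.0182]
tool_rot: [-180.0, 0.0, 98.5]
force: [0.0, -0.8, -1.2]
grip_width: 0.0247
grasp_force: 30.0
```

Emit:
play_rows(
  steps=[
    [[0,0,0.001,0,0,0,0.018],[0,0,0.001,0,0,0,0.018],[0,0,0,0,0,0,0.018]],
  ],
)

```text
time_s: 18.7
tool_pos: [0.5529, 0.4339, -0.0185]
tool_rot: [180.0, -0.0, 98.5]
force: [-2.8, -0.4, 6.2]
grip_width: 0.0242
grasp_force: 30.0
```

Emit:
play_rows(
  steps=[
    [[0,0,0,0,0,0,0.03],[0,0,0,0,0,0,0.038],[0,0,-0.001,0,0,0,0.06],[0,0,0,0,0,0,0.075],[0,0,0,0,0,0,0.075],[0,0,-0.01,0,0,0,0.075],[0,0,-0.03,0,0,0,0.075],[0,0,-0.04,0,0,0,0.075],[0,0,-0.04,0,0,0,0.075],[0,0,-0.04,0,0,0,0.075],[0,0,-0.04,0,0,0,0.06],[0,0,0,0,0,0,0.06]],
  ],
)

```text
time_s: 19.9
tool_pos: [0.5562, 0.4361, 0.1899]
tool_rot: [179.3, -0.4, 98.5]
force: [0.4, 0.7, 0.9]
grip_width: 0.066
grasp_force: 0.0
```

```bash
python3 - <<'E'
from go import *
rows(sta(0,0,.18),Rt(S[2]),14);print(get_obs()["qpos"])
r=read_camera("scene")
for n in("grille","filter"): print([(n,round(d["p"],2),d["extent"]) for d in silhouettes("scene",n)[:4]])
E
```

```text
t 19.9 world d [-0.057  -0.5241 -0.0099] rot/row [ 0.0008 -0.0005  0.0063]
[-0.0364, -0.0096, 0.0003],[-0.0365, -0.0093, 0.0004],[-0.0365, -0.0091, 0.0004],[-0.0366, -0.0089, 0.0004],[-0.0367, -0.0087, 0.0005],[-0.0367, -0.0084, 0.0005],[-0.0368, -0.0082, 0.0005],[-0.0368, -0.008, 0.0005],[-0.0369, -0.0077, 0.0006],[-0.0369, -0.0075, 0.0006],[-0.037, -0.0072, 0.0006],[-0.037, -0.007, 0.0006],[-0.037, -0.0068, 0.0007],[-0.0371, -0.0065, 0.0007],
[-49.12804675  24.71468671  12.59151204  74.99239086  -5.33941732
  80.08605942 -28.28351865]
[('grille', 0.93, [414.0, 239.2, 462.6, 287.3])]
[('filter', 0.84, [303.0, 182.2, 349.7, 216.6]), ('filter', 0.68, [225.1, 188.0, 260.5, 214.6]), ('filter', 0.63, [282.2, 246.4, 336.1, 284.6])]
```

```bash
python3 - <<'E'
from ov import *
from go import *
PAN=(.537,.3727,.147)
rect=lambda a,b,c,d,z:np.array([[a,c,z],[b,c,z],[b,d,z],[a,d,z]])
G=tuple(place(np.array([[-.015,.058,0]]),PAN)[0][:2])+(PAN[2],)
pts=[(place(rect(-.005,.005,-.022,.022,.128),S),(0,255,0)),(place(rect(-.055,.055,-.04,.04,.104),S),(0,255,255)),(place(rect(-.0665,.0665,-.052,.052,.14),S),(255,0,0)),
(place(rect(-.065,.065,-.05,.05,.014),G),(0,255,0)),(place(rect(.026,.033,-.024,.024,.036),G),(0,0,255)),(place(rect(.055,.060,-.018,.018,.036),G),(0,0,255)),(place(rect(-.151,.151,-.121,.121,.004),PAN),(255,0,255))]
t=read_camera("top");s=read_camera("scene")
im=[overlay(t,pts,(300,175,360,240),"",6),overlay(s,pts,(205,160,275,225),"",6),overlay(s,pts,(355,200,495,335),"",2.888)]
for d in silhouettes("top","filter"): print(d["p"],d["extent"])
h=390;o=np.hstack([cv2.resize(i,(int(i.shape[1]*h/i.shape[0]),h)) for i in im]);sc=min(1,800/o.shape[1])
o=cv2.resize(o,None,fx=sc,fy=sc);o=np.clip(o.astype(float)*1.5,0,255).astype(np.uint8);print(o.shape);cv2.imwrite("pics/f1.png",o)
E
```

```text
0.98 [239.7, 169.6, 278.9, 198.0]
0.89 [239.8, 246.5, 275.9, 277.7]
0.79 [309.9, 190.2, 341.2, 227.2]
(264, 800, 3)
```

View pics/f1.png

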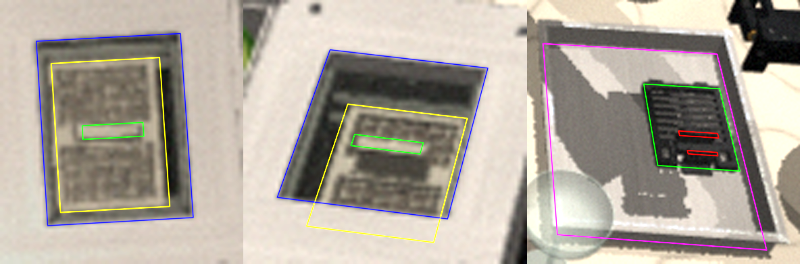

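The grille lies flat in the pan on the predicted outline, and the filter rib in the duct matches the prediction at (112,130) and (388,145). Next I'll fetch the filter.

Emit:
play_rows(
  steps=[
    [[-0.036,-0.0095,0,0,0,0.006,0.05],[-0.0365,-0.0093,0,0,0,0.006,0.05],[-0.0365,-0.009,0,0,0,0.006,0.05],[-0.0365,-0.009,0,0,0,0.006,0.05],[-0.0365,-0.0087,0,0,0,0.006,0.05],[-0.037,-0.0084,0.001,0,0,0.006,0.05],[-0.037,-0.0082,0.001,0,0,0.006,0.05],[-0.037,-0.008,0.001,0,0,0.006,0.05],[-0.037,-0.0077,0.001,0,0,0.006,0.05],[-0.037,-0.0075,0.001,0,0,0.006,0.05],[-0.037,-0.0072,0.001,0,0,0.006,0.05],[-0.037,-0.007,0.001,0,0,0.006,0.05]],
  ],
)

```text
time_s: 21.4
tool_pos: [0.5039, -0.0173, 0.1731]
tool_rot: [-179.9, -0.0, 94.4]
force: [0.1, 0.9, -0.5]
grip_width: 0.0499
grasp_force: 0.0
```

Emit:
play_rows(
  steps=[
    [[-0.037,-0.007,0.001,0,0,0.006,0.05],[-0.037,-0.0065,0.001,0,0,0.006,0.05],[0,0,0,0,0,0,0.05],[0,0,0,0,0,0,0.05],[0,0,0,0,0,0,0.05],[0,0,0,0,0,0,0.05]],
  ],
)

```text
time_s: 22.0
tool_pos: [0.497, -0.089, 0.1717]
tool_rot: [-180.0, -0.0, 93.9]
force: [0.4, -0.8, -0.3]
grip_width: 0.0499
grasp_force: 0.0
```

```bash
python3 - <<'E'
from go import *
rows(sta(0,0,.076),Rt(S[2]),5);print(get_obs()["qpos"])
E
```

```text
t 22.0 world d [ 0.0022  0.001  -0.0957] rot/row [-0.0001 -0.      0.0015]
[0.0002, 0.0005, 0.0191],[0.0002, 0.0005, 0.0191],[0.0002, 0.0005, 0.0191],[0.0002, 0.0005, 0.0191],[0.0002, 0.0005, 0.0191],
[-24.07235433   0.47602037  31.64824891 105.62481081  -0.26800264
  74.00363686  11.52348604]
```

Emit:
play_rows(
  steps=[
    [[0.001,0.002,0.018,0,0,0.007,0.05],[0,0,0.02,0,0,0,0.05],[0,0,0.02,0,0,0,0.05],[0,0,0.015,0,0,0,0.05],[0,0,0.01,0,0,0,0.05],[0,0,0.008,0,0,0,0.05],[0,0,0.003,0,0,0,0.05],[0,0,0,0,0,0,0.05],[0,0,0,0,0,0,0.05]],
  ],
)

```text
time_s: 22.9
tool_pos: [0.4995, -0.0895, 0.0786]
tool_rot: [179.9, -0.0, 93.3]
force: [-0.0, 0.1, 1.2]
grip_width: 0.0501
grasp_force: 0.0
```

Emit:
play_rows(
  steps=[
    [[0,0,0,0,0,0,0.03],[0,0,0,0,0,0,0.015],[0,0,0,0,0,0,0.003],[0,0,0,0,0,0,0.003],[0,0,0,0,0,0,0.003],[0,0,0,0,0,0,0.003]],
  ],
  force=20,
)

```text
time_s: 23.5
tool_pos: [0.499, -0.0895, 0.0781]
tool_rot: [180.0, -0.0, 93.3]
force: [0.5, 0.3, 0.0]
grip_width: 0.0101
grasp_force: 0.1
```

Emit:
play_rows(
  steps=[
    [[0,0,0,0,0,0,0.003],[0,0,0,0,0,0,0.003],[0,0,-0.01,0,0,0,0.003],[0,0,-0.015,0,0,0,0.003],[0,0,-0.02,0,0,0,0.003],[0,0,-0.03,0,0,0,0.003],[0,0,-0.03,0,0,0,0.003],[0,0,-0.03,0,0,0,0.003],[0,0,0,0,0,0,0.003],[0,0,0,0,0,0,0.003],[0,0,0,0,0,0,0.003]],
  ],
)

```text
time_s: 24.6
tool_pos: [0.4981, -0.0894, 0.2121]
tool_rot: [-179.9, -0.0, 93.3]
force: [-1.0, -0.4, -1.5]
grip_width: 0.0096
grasp_force: 20.0
```

```bash
python3 - <<'E'
from go import *
PAN=(.537,.3727,.147)
t=place(np.array([[-.01,-.07,.19]]),PAN)[0];print(t);rows(t,Rt(PAN[2]),11);print(get_obs()["qpos"],get_obs()["grasp_force"])
read_camera("scene")
for n in("grille","filter"): print([(n,round(d["p"],2),d["extent"]) for d in silhouettes("scene",n)[:4]])
E
```

```text
[0.53736083 0.30199024 0.19      ]
t 24.6 world d [ 0.0393  0.3914 -0.0221] rot/row [-0.0001 -0.     -0.0081]
[0.0353, 0.0056, 0.002],[0.0353, 0.0059, 0.002],[0.0352, 0.0062, 0.002],[0.0352, 0.0065, 0.002],[0.0351, 0.0068, 0.002],[0.0351, 0.0071, 0.002],[0.035, 0.0073, 0.002],[0.0349, 0.0076, 0.002],[0.0349, 0.0079, 0.002],[0.0348, 0.0082, 0.002],[0.0347, 0.0085, 0.002],
[-24.46968158  -0.75519912  31.61360154 102.00271729   0.40688873
  78.73474723  10.38386571] 19.999364018440247
[('grille', 0.68, [413.7, 238.2, 462.9, 290.0]), ('grille', 0.66, [360.7, 207.2, 488.8, 330.7])]
[('filter', 0.93, [302.9, 177.9, 346.5, 215.5]), ('filter', 0.89, [217.1, 147.6, 260.5, 183.1]), ('filter', 0.73, [284.1, 247.6, 337.1, 284.5]), ('filter', 0.29, [74.6, 146.1, 283.9, 266.1])]
```

Emit:
play_rows(
  steps=[
    [[0.035,0.0056,0.002,0,0,-0.008,0.003],[0.035,0.006,0.002,0,0,-0.008,0.003],[0.035,0.0062,0.002,0,0,-0.008,0.003],[0.035,0.0065,0.002,0,0,-0.008,0.003],[0.035,0.0068,0.002,0,0,-0.008,0.003],[0.035,0.007,0.002,0,0,-0.008,0.003],[0.035,0.0073,0.002,0,0,-0.008,0.003],[0.035,0.0076,0.002,0,0,-0.008,0.003],[0.035,0.008,0.002,0,0,-0.008,0.003],[0.035,0.0082,0.002,0,0,-0.008,0.003],[0.035,0.0085,0.002,0,0,-0.008,0.003]],
  ],
)

```text
time_s: 25.85
tool_pos: [0.5381, 0.3025, 0.1899]
tool_rot: [-179.9, 0.0, 98.4]
force: [0.6, -0.4, -0.9]
grip_width: 0.0098
grasp_force: 20.0
```

Emit:
play_rows(
  steps=[
    [[0,0,0,0,0,0,0.003],[0,0,0,0,0,0,0.003],[0,0,0,0,0,0,0.003],[0,0,0,0,0,0,0.003]],
  ],
)

```text
time_s: 26.25
tool_pos: [0.539, 0.2996, 0.1912]
tool_rot: [180.0, 0.0, 98.2]
force: [0.2, -0.7, -0.5]
grip_width: 0.01
grasp_force: 20.0
```

```bash
python3 - <<'E'
from go import *
PAN=(.537,.3727,.147)
t=place(np.array([[-.01,-.07,.0]]),PAN)[0];rows(t,Rt(PAN[2]),1)
E
```

```text
t 26.25 world d [-0.0016  0.0024 -0.1912] rot/row [ 0.0003  0.0005 -0.0035]
[0.0027, -0.0013, 0.1912],
```

Next I'll descend to just above the floor. Contact should come at a TCP z of about -0.012.

Emit:
play_rows(
  steps=[
    [[0.0025,-0.001,0.025,0,0,-0.004,0.003],[0,0,0.03,0,0,0,0.003],[0,0,0.03,0,0,0,0.003],[0,0,0.03,0,0,0,0.003],[0,0,0.03,0,0,0,0.003],[0,0,0.02,0,0,0,0.003],[0,0,0.015,0,0,0,0.003],[0,0,0.007,0,0,0,0.003],[0,0,0.004,0,0,0,0.003],[0,0,0.003,0,0,0,0.003],[0,0,0.003,0,0,0,0.003],[0,0,0,0,0,0,0.003]],
  ],
)

```text
time_s: 27.45
tool_pos: [0.5374, 0.3039, -0.0056]
tool_rot: [180.0, -0.0, 98.6]
force: [0.7, 0.2, -0.5]
grip_width: 0.0096
grasp_force: 20.0
```

Emit:
play_rows(
  steps=[
    [[0,0,0.002,0,0,0,0.003],[0,0,0.002,0,0,0,0.003],[0,0,0.001,0,0,0,0.003],[0,0,0,0,0,0,0.003]],
  ],
)

```text
time_s: 27.85
tool_pos: [0.5371, 0.3037, -0.0111]
tool_rot: [-180.0, 0.0, 98.6]
force: [-0.2, 0.7, -1.1]
grip_width: 0.0097
grasp_force: 20.0
```

Emit:
play_rows(
  steps=[
    [[0,0,0.001,0,0,0,0.003],[0,0,0.001,0,0,0,0.003],[0,0,0,0,0,0,0.003]],
  ],
)

```text
time_s: 28.15
tool_pos: [0.5373, 0.3038, -0.0119]
tool_rot: [180.0, -0.0, 98.6]
force: [-1.7, 0.1, 5.6]
grip_width: 0.0099
grasp_force: 20.0
```

Emit:
play_rows(
  steps=[
    [[0,0,0.001,0,0,0,0.003],[0,0,0,0,0,0,0.003]],
  ],
)

```text
time_s: 28.35
tool_pos: [0.5374, 0.3038, -0.0119]
tool_rot: [180.0, -0.0, 98.6]
force: [-4.5, -1.8, 10.5]
grip_width: 0.0097
grasp_force: 20.0
```

Contact, so I'll release and retreat.

Emit:
play_rows(
  steps=[
    [[0,0,-0.001,0,0,0,0.02],[0,0,0,0,0,0,0.04],[0,0,0,0,0,0,0.04],[0,0,0,0,0,0,0.04],[0,0,-0.01,0,0,0,0.04],[0,0,-0.03,0,0,0,0.04],[0,0,-0.04,0,0,0,0.04],[0,0,-0.04,0,0,0,0.04],[0,0,-0.04,0,0,0,0.04],[0,0,0,0,0,0,0.04],[0,0,0,0,0,0,0.04],[0,0,0,0,0,0,0.04]],
  ],
)

```text
time_s: 29.55
tool_pos: [0.5364, 0.3033, 0.1461]
tool_rot: [-179.9, 0.0, 98.6]
force: [-0.0, -0.4, -0.6]
grip_width: 0.0399
grasp_force: 0.0
```

```bash
python3 - <<'E'
from go import *
PAN=(.537,.3727,.147)
cam={c:read_camera(c) for c in("scene","top")}
for n,b,(x,y) in(("grille",box(-.065,.065,-.05,.05,.004,.014),(-.015,.058)),("filter",box(-.055,.055,-.04,.04,.004,.014),(-.01,-.07))):
    G=tuple(place(np.array([[x,y,0]]),PAN)[0][:2])+(PAN[2],)
    for c in cam:
        q=proj(cam[c],place(b,G));print(n,c,"pred",np.r_[q.min(0),q.max(0)].round(1),[(round(d["p"],2),np.round(d["extent"],1).tolist()) for d in silhouettes(c,n)[:4]])
print([(c,d["extent"]) for c in cam for d in silhouettes(c,"pan")[:1]],get_obs()["force"])
E
```

```text
grille scene pred [413.3 242.4 463.4 289.3] [(0.88, [411.4, 239.8, 463.4, 291.0])]
grille top pred [141.6 183.  178.8 228.5] [(0.63, [144.2, 193.2, 165.4, 231.4])]
filter scene pred [368.6 244.  405.2 283.6] [(0.88, [303.3, 181.5, 348.0, 214.0]), (0.63, [283.0, 249.0, 337.6, 284.0])]
filter top pred [185.5 179.3 215.5 217.5] [(0.79, [239.5, 165.0, 277.7, 198.1]), (0.69, [237.9, 249.4, 277.5, 277.8])]
[('scene', [361.4, 207.0, 489.5, 329.5]), ('top', [127.6, 140.5, 223.6, 258.1])] [-0.18982946 -0.08610048 -0.99422936]
```

Emit:
play_rows(
  steps=[
    [[-0.03,0,-0.03,0,0,0,0.04],[-0.04,0,-0.02,0,0,0,0.04],[-0.045,0,0,0,0,0,0.04],[-0.045,0,0,0,0,0,0.04],[-0.045,0,0,0,0,0,0.04],[-0.04,0,0,0,0,0,0.04],[0,0,0,0,0,0,0.04],[0,0,0,0,0,0,0.04],[0,0,0,0,0,0,0.04]],
  ],
)

```text
time_s: 30.85
tool_pos: [0.5736, 0.0631, 0.1969]
tool_rot: [-180.0, -0.0, 98.7]
force: [-0.2, -0.1, -0.1]
grip_width: 0.0403
grasp_force: 0.0
```

```bash
python3 - <<'E'
from go import *
for k in range(2):
  cam={c:read_camera(c) for c in("scene","top")}
  for c in cam:
    print(c,[(round(d["p"],2),np.round(d["extent"],1).tolist()) for d in silhouettes(c,"filter")[:4]],[(round(d["p"],2),np.round(d["extent"],1).tolist()) for d in silhouettes(c,"grille")[:2]])
E
```

```text
scene [(0.94, [285.0, 248.1, 336.3, 285.9]), (0.63, [370.8, 246.2, 409.6, 282.1])] [(0.69, [413.7, 238.1, 463.9, 290.7]), (0.25, [434.1, 277.6, 451.0, 290.7])]
top [(0.96, [239.4, 248.0, 262.7, 276.5]), (0.87, [184.8, 181.5, 214.0, 217.0]), (0.53, [238.5, 167.9, 254.8, 194.1])] [(0.64, [142.9, 185.5, 180.9, 233.3])]
scene [(0.97, [313.9, 181.6, 347.1, 216.4]), (0.88, [368.7, 244.0, 407.1, 281.1]), (0.68, [286.6, 250.5, 336.9, 282.0])] [(0.61, [415.2, 239.5, 465.9, 290.9])]
top [(0.85, [183.7, 181.2, 214.2, 218.0]), (0.75, [238.5, 168.7, 257.4, 196.2]), (0.72, [238.8, 248.9, 260.9, 277.4])] []
```

Both items match the positions I predicted in the pan, so I'm handing in.

```bash
python3 -c "
from cell import *
print(sign_off())"
```

```text
the job is handed in; nothing more can be done
None
```

The grille (face up) and the filter (rib up) lie flat side by side in the steel pan, placed without drops, and the job was handed in at about 31 s of the 58 s limit; the verdict was not shown to me.

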